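# Slide a wiring board from the bench lift into the storage rack

## Robot

A 7-joint arm with a two-finger parallel gripper is mounted at the origin on the work surface. World frame = base frame: x ahead of the robot, y to its left, z up, the work surface at z = 0. Lengths are in m, angles in degrees, forces in N, time in s.
With the tool pointing down it reaches from about 0.425 to 0.875 m from the base axis. Payload 4.7 kg.
Tool frame: the origin (TCP) lies on the centre line of the jaws, within the pads' length; the fingertips stand 19 mm ahead of it and the grasp point (between the pads) is the TCP; z points along the fingers, y is the line along which they close (so a half turn about z gives the same grasp; the last joint's range is limited). The gripper opens to 87 mm and grips with 3 to 60 N. Pads are 19 mm wide; open, the fingers measure 117 mm over their backs; the gripper's body (75 mm by 190 mm) begins 51 mm behind the grasp point.
Start: joints at [-70.067, 18.392, -4.016, 83.108, 1.295, 78.541, -3.26], TCP at [0.213, 0.614, 0.242] pointing down, gripper open.
Joint ranges: [-163.93, 163.93], [-17.29, 119.83], [-79.2, 71.16], [3.27, 140.29], [-89.18, 269.18], [5.43, 117.66], [-154.24, 154.24]. Speed limits (degrees/s): [147.25, 147.25, 180, 180, 180, 180, 180].

## Interface

Orientations are given as [roll, pitch, yaw] about the fixed x, y, z axes, in that order (R = Rz(yaw) Ry(pitch) Rx(roll)).
In Python, from cell import env, imaging gives the robot as it stands.
- The arm moves only by the shell command python3 -m crank 'ROWS' [OPENING] [FORCE]. ROWS is JSON, a list of rows, each an object of numbers: "x", "y", "z": the shift along the tool's x, y, z in m; "turn": the turn about the tool's z in rad. In form: [{"x": .., "y": .., "z": .., "turn": ..}, ...]. A call has 1 to 12 rows; each row is the pose to reach, as a shift and turn from the pose commanded when the call began, along the tool's axes at that moment; what a row does not reach only later rows make up. A row lasts 1/8 s, in which the tool goes at most 62.5 mm and 10.7 degrees, less where a joint would pass 70% of its speed; a pose out of reach is approached as far as the arm can. A call with a gripper value outside its range is refused whole. OPENING is the finger opening in m, from 0 to 0.087, set as the call begins (- or left out, the last holds). The fingers move at their own pace and stop on an object; FORCE is the grip in N (left out, the last holds). Time passes only in rows, so rows that repeat a pose let the fingers close. It gives the time, the measured TCP pose, the force, the opening and the grip force at its end, in the units of the state.
- env.get_obs(): the state, without advancing time (a new reading comes with each control period).
- imaging.read_camera(name): name is "scene" or "top" or "wrist"; returns the picture (400x640x3 uint8, red, green, blue); there is no depth.
- imaging.get_calibration(name): a dict with "camera_matrix" (3x3 intrinsics, pixels), "position" and "attitude" of the camera in the world. Camera axes: x right, y up, looking along -z (the intrinsics and any distortion apply to the point x, -y, -z); pixel columns grow to the right and rows downward; lengths in m; the calibration is good to about 2 mm. A picture is of the moment at which its call begins: read the wrist's pose just before it. get_calibration takes no time and is no camera call; for the wrist camera it gives the pose at the moment of the call.
- env.sign_off(): hands the job in; it is judged then, once.
The state is a dict: "time_s": time; "qpos": joint angles; "joint_velocities": joint speeds; "effort": joint torques, N m; "tool_pos": TCP position; "tool_rot": TCP orientation; "force": force on the tool from outside, world axes, zero at the start; "wrist_torque": the same for the moment, N m; "grip_width": finger opening in m; "grasp_force": force on a finger pad.
Only numpy, scipy, OpenCV 4.12 (cv2) and the standard library are available. Lean on these libraries where they do the work, as an engineer would, in place of code of your own. Each camera call takes 0.05 s, during which the arm holds its last target. There are 200 camera calls.

## Task

Put the finished wiring practice board away: draw back the red-knobbed bolt on the bench lift, then slide the board, handle end last, straight across the gap onto the rack's middle shelf, until its leading edge is home against the back stop. The fixture end leads and is heavy, so keep the board level all the way: do not let it sag into the gap, and do not lift it over. Leave the bolt drawn back, the board lying square and let go, and everything else where it is.

Things in the scene. Friction and masses are not known exactly. Their poses are not given: they have to be found in the camera images.
- bolt_knob (a point): Middle of the barrel bolt's red knob: upright, round, 16 mm diameter, 32 mm tall, its top 50 mm above the lift deck. Axes are the lift's: own +x is the way the knob is drawn (44 mm), own +y points across the gap to the rack. The knob sits beside the board's way, 32 mm out from the board's side; at least 25 mm is free round it.
- bolt (a joint): Travel of the barrel bolt in m: 0 = shot, its 12 mm steel rod lying across the way of one corner of the board's leading edge; 0.044 = fully drawn back, board free. About 1.5 N of friction; it stays where it is left.
- board_handle (a point): Middle of the board's black handle: straight round bar, 12 mm diameter, 68 mm long, running lengthwise (board's y) on two 12 mm posts with 44 mm free between them. The bar's axis is 49 mm above the board's underside; 34 mm is free beneath the bar. On the board's centre line, 246 mm behind the leading edge, 34 mm from the trailing edge. Axes are the board's.
- board: White wiring board, 200 mm wide (x), 280 long (y), 9 thick. Origin: centre of its underside; +y is the way it travels. Three white fittings (up to 46 mm above the panel) stand near the leading edge. 0.69 to 0.97 kg; centre of mass about 77 mm behind the leading edge, so the gap is wider than it can overhang unheld: its handle end must be kept down until the leading edge is on the shelf.
- board_nose (a point): Middle of the board's leading edge, on its underside. Board axes.
- board_tail (a point): Middle of the board's trailing edge, on its underside. Board axes.
- lift_edge (a point): Middle of the board's lane at the exit edge of the blue bench-top scissor lift, on the deck's surface, 100 mm above the table. Lift axes: +y points across the gap. The flat blue deck runs 334 mm back from here and, from the lane's middle, 115 mm to -x and 200 mm to +x. The bolt's rod lies 17 mm behind this edge.
- rack_mouth (a point): Middle of the front (rolled) edge of the grey rack's middle shelf, on its surface, 98 mm above the table, 2 mm lower than the lift deck, 112 to 124 mm from the lift's edge. Rack axes: +y points into the rack. Guides 20 mm tall and 220 mm apart, flared at the mouth, flank the shelf; 16 mm posts at its corners stand 240 mm apart.
- rack_stop (a point): Foot of the back stop's face, mid-shelf, on the shelf's surface, 310 mm in from the front edge; the stop is 30 mm tall. The board is home when its leading edge meets this face; its trailing edge is then 30 mm inside the shelf's front edge. Rack axes.
- rack_over (a point): Middle of the front edge of the wire shelf above, on its underside: 202 mm above the middle shelf, 18 mm inside its front edge, 250 mm wide, reaching to the back. With the board home the handle's middle is 46 mm in under it and 153 mm below it, so the tool must lean there, its upper end away from the rack, some 35 to 45 degrees from vertical. Rack axes.
- tape: Bystander: black roll of tape, 60 mm diameter, 19 mm tall, lying on the lift's deck beside the board. Origin: centre of its underside.
- cover_plate: Bystander: white cover plate 70 x 120 x 7 mm lying on the rack's top wire shelf. Origin: centre of its underside.
- steel_box: Bystander: open steel outlet box 62 x 62 x 45 mm standing on the table in the gap between lift and rack. Origin: centre of its underside.
- tea_glass: Bystander: empty amber glass, 80 mm across, 65 mm tall, on the table. Origin: centre of its underside.
- screwdriver: Bystander: red screwdriver, 210 mm, lying on the table. Origin: underside, along the tool.
- pliers: Bystander: blue-handled pliers, 190 mm long, 15 mm high, lying on the table past the rack's far end. Origin: underside, mid-length.
- cutters: Bystander: yellow-handled cutters, 190 mm long, 15 mm high, lying on the table. Origin: underside, mid-length.

How it is judged (in metres and radians):
On the way, in this order (a step that is already met when the one before it is completed fails the run):
1. the bolt is drawn back, the board still on the lift (value of joint bolt above 0.036 m and distance of board_nose from where it was at the start of the episode below 0.03 m), for 0.2 s.
2. the board bridges the gap, level, its leading edge over the rack's shelf (y of board_nose in the frame of rack_mouth between 0.02 and 0.28 m and angle between board_nose's own z axis and vertical below 0.05 rad), for 0.1 s.
At the end, for the whole second after the job is handed in: The board lies at rest flat on the rack's middle shelf (both ends within 4 mm of its surface), leading edge within 10 mm of the back stop, within 14 mm of the lane's middle and 0.06 rad of square, let go; the bolt is still drawn back by more than 36 mm (value of joint bolt above 0.036 m and y of board_nose in the frame of rack_stop above -0.01 m and x of board_nose in the frame of rack_stop between -0.014 and 0.014 m and z of board_nose in the frame of rack_stop between -0.004 and 0.004 m and z of board_tail in the frame of rack_stop between -0.004 and 0.004 m and angle between the y axis of board_nose and the y axis of rack_stop, either way round below 0.06 rad and linear speed of board below 0.01 m/s); the robot touches nothing.
It fails at once if the board sags: its leading edge drops more than 5 mm below the rack's shelf, or it tips by more than 0.08 rad (z of board_nose in the frame of rack_mouth below -0.005 m or angle between board_nose's own z axis and vertical above 0.08 rad).
It fails at once if the board is lifted: either end more than 20 mm above the rack's shelf (z of any of board_nose, board_tail in the frame of rack_mouth above 0.02 m).
It fails at once if a bystander is moved by more than 25 mm (distance of any of tape, cover_plate, steel_box, tea_glass, screwdriver, pliers, cutters from where it was at the start of the episode above 0.025 m).
It also fails if it takes over 61 s, if anything falls off the work surface, if the arm or the gripper's body presses on something with over 40 N, if the wrist force passes 120 N, or if a joint passes its speed limit or range.

## Working session

There is one attempt and no reset: what is moved stays moved. The work goes in short steps, Python scripts to look and compute and a shell command to move; the robot and the scene stay as the last step left them, time stands still between calls to the robot, and variables do not carry over. Pictures are saved under pics/ and viewed, at most 10 in all, crops included, and the job is handed in when it is done.

```bash
mkdir -p pics; ls; python3 - <<'E'
from cell import env, imaging
import cv2,numpy as np
o=env.get_obs();print({k:np.round(v,3).tolist() for k,v in o.items()})
for n in("scene","top"):
    im=imaging.read_camera(n);cv2.imwrite(f"pics/{n}0.png",im[:,:,::-1])
    print(n,{k:np.round(v,4).tolist() for k,v in imaging.get_calibration(n).items()})
E
```

```text
pics
{'time_s': 0.0, 'qpos': [-70.065, 18.439, -4.014, 83.176, 1.295, 78.541, -3.261], 'joint_velocities': [-0.092, -0.023, 0.056, -0.154, 0.024, 0.092, 0.073], 'effort': [-0.0, -49.129, -0.404, -31.253, -0.064, 0.044, 0.0], 'tool_pos': [0.213, 0.614, 0.24], 'tool_rot': [-179.89, 0.006, 160.873], 'force': [-0.568, -0.427, -0.041], 'wrist_torque': [-0.018, -0.02, 0.012], 'grasp_force': 0.0, 'grip_width': 0.087}
scene {'camera_matrix': [[383.7358, 0.0, 317.1713], [0.0, 383.7358, 195.8679], [0.0, 0.0, 1.0]], 'position': [1.0862, -0.3271, 1.0767], 'attitude': [34.9489, -0.6824, 50.7751]}
top {'camera_matrix': [[485.9469, 0.0, 326.5391], [0.0, 485.9469, 202.5279], [0.0, 0.0, 1.0]], 'position': [0.258, 0.0666, 1.7771], 'attitude': [12.0361, 0.3453, -94.4877]}
```

View pics/scene0.png

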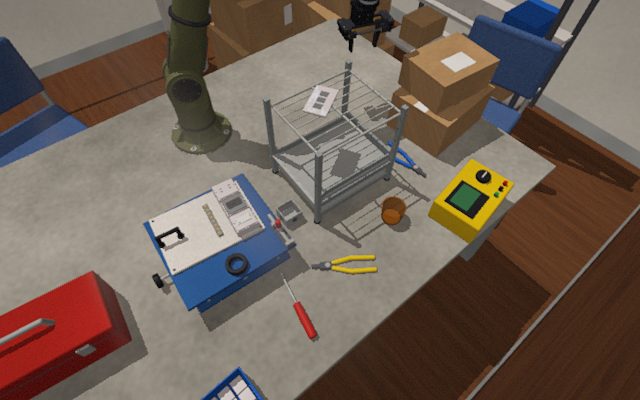

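View pics/top0.png

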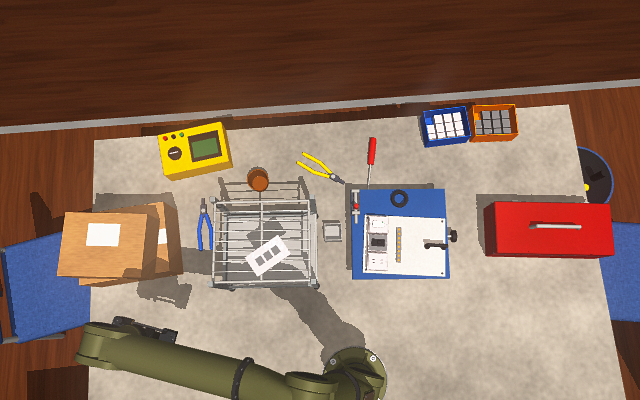

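The scene shows the lift and board (handle near px (170,237), red knob (277,223)) and the rack (260–405, 60–220). In the top view, the knob is at (356,206), the handle at (435,245) and the rack spans 212–318. World +y points left and +x points up. I'll enlarge these for measurement.

```bash
cat > h.py <<'E'
import numpy as np,cv2
from scipy.spatial.transform import Rotation as R
from cell import env, imaging
def cal(n):
    c=imaging.get_calibration(n);return np.array(c["camera_matrix"]),np.array(c["position"]),R.from_euler('xyz',c["attitude"],degrees=True)
def cast(n,u,v,z,c=None):
    K,p,r=c or cal(n);d=r.apply([(u-K[0,2])/K[0,0],-(v-K[1,2])/K[1,1],-1.]);return p+d*(z-p[2])/d[2]
def proj(n,P,c=None):
    K,p,r=c or cal(n);q=r.inv().apply(np.array(P)-p);return np.array([K[0,2]-K[0,0]*q[0]/q[2],K[1,2]+K[1,1]*q[1]/q[2]])
E
python3 - <<'E'
from h import *
t=cv2.imread('pics/top0.png');s=cv2.imread('pics/scene0.png')
cv2.imwrite('pics/t1.png',cv2.resize(t[175:295,200:460],None,fx=3,fy=3,interpolation=cv2.INTER_CUBIC))
cv2.imwrite('pics/s1.png',cv2.resize(s[60:290,140:410],None,fx=2.6,fy=2.6,interpolation=cv2.INTER_CUBIC))
for n,im,zs in(('top',t,.15),('scene',s,.15)):
    b,g,r=[im[:,:,i].astype(int) for i in range(3)]
    m=((r>110)&(g<70)&(b<70)).astype(np.uint8)
    k,l,st,c=cv2.connectedComponentsWithStats(m)
    for i in range(1,k):
        if 8<st[i,4]<300:print(n,'red',st[i].tolist(),c[i].round(1),cast(n,*c[i],.134).round(3))
    bl=((b>110)&(r<70)&(g<110)).astype(np.uint8)
    k,l,st,c=cv2.connectedComponentsWithStats(bl)
    for i in range(1,k):
        if st[i,4]>500:print(n,'blue',st[i].tolist())
E
python3 -m crank 2>&1 | tail -5
```

```text
top red [623, 87, 17, 80, 295] [633.9 123.2] [ 0.809 -1.067  0.134]
top red [632, 87, 8, 27, 90] [636.7  98.4] [ 0.902 -1.096  0.134]
top red [604, 89, 4, 6, 13] [605.8  90.8] [ 0.94  -0.991  0.134]
top red [557, 92, 10, 12, 89] [561.   97.3] [ 0.928 -0.826  0.134]
top red [568, 92, 9, 24, 64] [571.4 102.8] [ 0.904 -0.859  0.134]
top red [513, 95, 12, 14, 108] [518.1 100.7] [ 0.928 -0.67   0.134]
top red [493, 97, 9, 8, 52] [497.1  99.7] [ 0.938 -0.595  0.134]
top red [459, 98, 22, 6, 72] [470.4 100.7] [ 0.942 -0.498  0.134]
top red [482, 99, 4, 4, 14] [483.7 100.6] [ 0.938 -0.546  0.134]
top red [438, 100, 20, 5, 59] [447.5 102. ] [ 0.943 -0.415  0.134]
top red [429, 102, 8, 3, 19] [432.6 102.9] [ 0.944 -0.361  0.134]
top red [508, 105, 6, 6, 9] [510.1 107.9] [ 0.903 -0.637  0.134]
top red [352, 107, 15, 4, 38] [359.1 108.7] [ 0.943 -0.095  0.134]
top red [337, 108, 13, 4, 31] [343.9 109.9] [ 0.943 -0.04   0.134]
top red [570, 108, 13, 39, 125] [575.7 130.1] [ 0.8   -0.856  0.134]
top red [297, 111, 10, 4, 27] [301.9 112.8] [0.944 0.112 0.134]
top red [308, 111, 5, 4, 11] [309.8 112
[... 2104 characters left out ...]
 [ 68.6 336.1] [0.229 0.926 0.134]
top red [49, 339, 7, 30, 119] [ 52.4 352.8] [0.181 0.977 0.134]
top red [9, 343, 8, 41, 86] [ 12.6 362.9] [0.159 1.105 0.134]
top red [69, 346, 2, 20, 25] [ 69.4 355.1] [0.169 0.922 0.134]
top red [32, 355, 3, 13, 21] [ 33.5 361.8] [0.157 1.038 0.134]
top red [72, 361, 4, 5, 12] [ 73.7 363.5] [0.142 0.907 0.134]
top blue [351, 189, 95, 90, 2801]
top blue [5, 232, 80, 111, 2238]
scene red [504, 181, 3, 4, 10] [505.1 182.2] [0.907 0.585 0.134]
scene red [383, 213, 17, 11, 94] [389.9 218.4] [0.776 0.212 0.134]
scene red [276, 219, 4, 5, 15] [277.5 221.3] [ 0.581 -0.046  0.134]
scene blue [482, 99, 37, 33, 582]
scene blue [144, 222, 144, 88, 2935]
invalid input
```

View pics/t1.png

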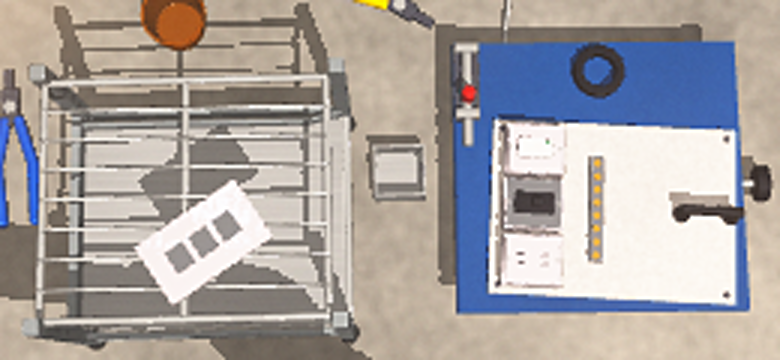

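View pics/s1.png

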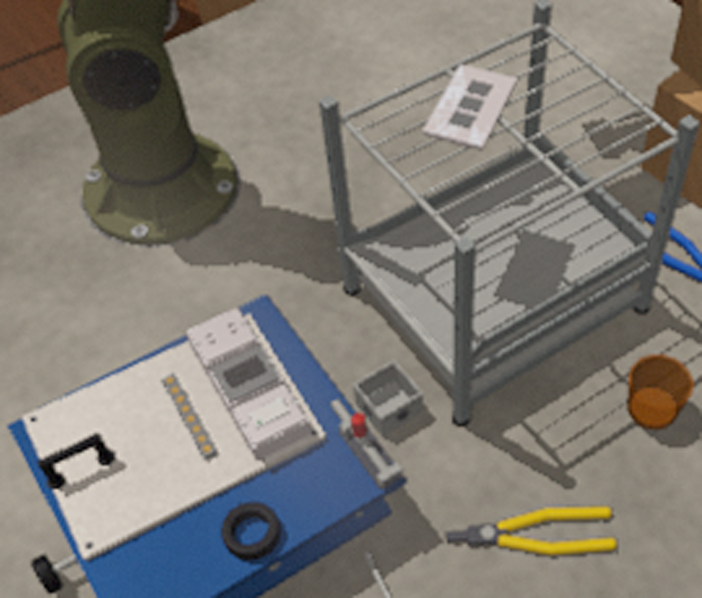

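The top crop shows:
- Deck corners at (458,42), (735,42), (748,311) and (457,313).
- Board corners at (493,118), (737,128), (737,304) and (489,293).
- Handle bar from (677,212) to (740,214).
- Red knob at (469,93).
- Rack post tops at (38,72), (337,68), (342,328) and (30,328).

The scene crop shows the front shelf edge from (350,255) to (455,375).

```bash
python3 - <<'E'
from h import *
ct,cs=cal('top'),cal('scene')
T=lambda u,v,z:cast('top',200+u/3-.33,175+v/3-.33,z,ct)
S=lambda u,v,z:cast('scene',140+u/2.6-.3,60+v/2.6-.3,z,cs)
for n,p,z in [('deck',[(458,42),(735,42),(748,311),(457,313)],.1),('board',[(493,118),(737,128),(737,304),(489,293)],.109),('handle',[(677,208),(740,214)],.15),('posttop',[(38,72),(337,68),(342,328),(30,328)],.33),('box',[(370,138),(421,138),(424,197),(374,197)],.045)]:
    print(n,[T(*q,z)[:2].round(3).tolist() for q in p])
for n,p,z in [('board',[(30,410),(88,555),(325,437),(265,470),(190,330)],.109),('handle',[(48,465),(103,440)],.15),('deckcorner',[(405,485),(268,296),(10,427)],.1),('knob',[(358,424)],.134),('feet',[(350,290),(461,422),(642,310)],0.),('posttop',[(328,102),(465,243),(688,122),(542,5)],.33),('shelf front',[(350,255),(455,375)],.098)]:
    print('s',n,[S(*q,z)[:2].round(3).tolist() for q in p])
# precise masks, top view: white board, blue deck outlines
t=cv2.imread('pics/top0.png').astype(int);b,g,r=t[:,:,0],t[:,:,1],t[:,:,2]
m=((b>110)&(r<70)&(g<110)); m[:,:340]=0;m[:,460:]=0;m[:180]=0;m[300:]=0
pts=np.argwhere(m)[:,::-1].astype(np.float32);bx=cv2.boxPoints(cv2.minAreaRect(pts))
print('deck box',[cast('top',*q,.1,ct)[:2].round(3).tolist() for q in bx])
E
```

```text
deck [[0.658, -0.047], [0.632, -0.373], [0.319, -0.347], [0.342, -0.017]]
board [[0.562, -0.078], [0.528, -0.359], [0.327, -0.333], [0.361, -0.055]]
handle [[0.436, -0.27], [0.424, -0.34]]
posttop [[0.606, 0.398], [0.586, 0.094], [0.325, 0.108], [0.349, 0.413]]
box [[0.561, 0.066], [0.556, 0.005], [0.485, 0.007], [0.489, 0.067]]
s board [[0.324, -0.32], [0.524, -0.351], [0.562, -0.081], [0.555, -0.155], [0.339, -0.122]]
s handle [[0.431, -0.336], [0.439, -0.277]]
s deckcorner [[0.661, -0.045], [0.346, -0.018], [0.324, -0.348]]
s knob [[0.584, -0.05]]
s feet [[0.332, 0.107], [0.592, 0.092], [0.609, 0.397]]
s posttop [[0.332, 0.11], [0.586, 0.097], [0.603, 0.399], [0.349, 0.412]]
s shelf front [[0.354, 0.101], [0.582, 0.09]]
deck box [[0.655, -0.039], [0.635, -0.382], [0.321, -0.348], [0.341, -0.017]]
```

```bash
python3 -m crank '[{"z":-0.2},{"z":-0.2},{"z":-0.2},{"x":-0.03,"y":-0.03,"z":-0.2},{"x":-0.569,"y":-0.506,"z":-0.2,"turn":-0.24},{"x":-0.569,"y":-0.506,"z":-0.2,"turn":-0.24},{"x":-0.569,"y":-0.506,"z":-0.2,"turn":-0.24},{"x":-0.569,"y":-0.506,"z":-0.2,"turn":-0.24},{"x":-0.569,"y":-0.506,"z":-0.2,"turn":-0.24},{"x":-0.569,"y":-0.506,"z":-0.2,"turn":-0.24},{"x":-0.569,"y":-0.506,"z":-0.2,"turn":-0.24},{"x":-0.569,"y":-0.506,"z":-0.2,"turn":-0.24}]' 0.087 20
```

```text
invalid input
```

```bash
python3 -m crank '[{"x":0,"y":0,"z":-0.2,"turn":0},{"x":0,"y":0,"z":-0.2,"turn":0},{"x":0,"y":0,"z":-0.2,"turn":0},{"x":-0.03,"y":-0.03,"z":-0.2,"turn":0},{"x":-0.569,"y":-0.506,"z":-0.2,"turn":-0.24},{"x":-0.569,"y":-0.506,"z":-0.2,"turn":-0.24},{"x":-0.569,"y":-0.506,"z":-0.2,"turn":-0.24},{"x":-0.569,"y":-0.506,"z":-0.2,"turn":-0.24},{"x":-0.569,"y":-0.506,"z":-0.2,"turn":-0.24},{"x":-0.569,"y":-0.506,"z":-0.2,"turn":-0.24},{"x":-0.569,"y":-0.506,"z":-0.2,"turn":-0.24},{"x":-0.569,"y":-0.506,"z":-0.2,"turn":-0.24}]' 0.087 20
```

```text
time_s: 1.6
tool_pos: [0.4777, 0.1385, 0.4413]
tool_rot: [180.0, -0.0, 174.6]
force: [0.6, -0.8, -0.4]
grip_width: 0.0869
grasp_force: 0.0
```

```bash
python3 -m crank '[{"x":-0.123,"y":-0.178,"z":0,"turn":0},{"x":-0.123,"y":-0.178,"z":0,"turn":0},{"x":-0.123,"y":-0.178,"z":0,"turn":0},{"x":-0.123,"y":-0.178,"z":0,"turn":0},{"x":-0.123,"y":-0.178,"z":0.22,"turn":0},{"x":-0.123,"y":-0.178,"z":0.22,"turn":0},{"x":-0.123,"y":-0.178,"z":0.22,"turn":0},{"x":-0.123,"y":-0.178,"z":0.22,"turn":0},{"x":-0.123,"y":-0.178,"z":0.22,"turn":0}]' 0.06 20; python3 - <<'E'
from h import *
c=cal('wrist');im=imaging.read_camera('wrist');cv2.imwrite('pics/w1.png',im[:,:,::-1])
print(c[1],c[2].as_euler('xyz',degrees=True))
r,g,b=[im[:,:,i].astype(int) for i in range(3)]
m=((r>110)&(g<70)&(b<70)).astype(np.uint8)
k,l,st,cc=cv2.connectedComponentsWithStats(m)
for i in range(1,k):
    if st[i,4]>100:print(st[i].tolist(),cc[i],cast('w',*cc[i],.15,c))
E
```

```text
time_s: 2.72
tool_pos: [0.5808, -0.048, 0.2186]
tool_rot: [-179.9, -0.4, 174.6]
force: [-0.7, -0.1, -0.3]
grip_width: 0.0599
grasp_force: 0.0
[ 0.50092674 -0.0401204   0.36141622] [-1.67628897e+01  2.13585199e-03  8.46003343e+01]
[308, 208, 19, 27, 392] [316.66326531 222.1505102 ] [ 0.58175488 -0.05059891  0.15      ]
[269, 311, 15, 17, 212] [275.72641509 319.96698113] [ 0.66868798 -0.09482641  0.15      ]
```

View pics/w1.png

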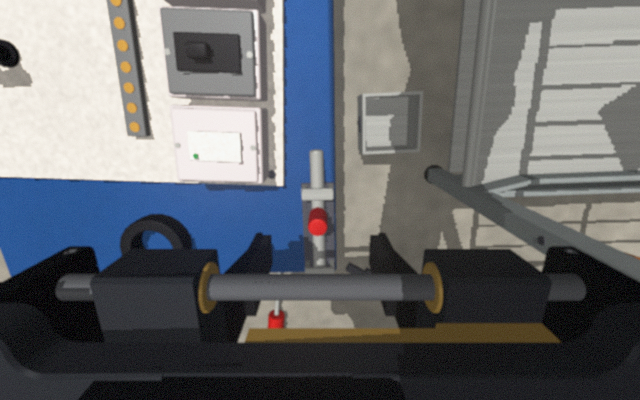

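The wrist view shows the knob at px (317,222), between the finger lines, and the tape at (160,235). The ray puts the knob at about (0.584,-0.050), which agrees with the other views. I'll descend, grip, and draw it 46 mm along lift +x (tool −x).

```bash
python3 -m crank '[{"x":0,"y":0,"z":0.04,"turn":0},{"x":0,"y":0,"z":0.079,"turn":0},{"x":0,"y":0,"z":0.079,"turn":0},{"x":0,"y":0,"z":0.079,"turn":0}]' 0.06 15; python3 -m crank '[{"x":0,"y":0,"z":0,"turn":0},{"x":0,"y":0,"z":0,"turn":0},{"x":0,"y":0,"z":0,"turn":0},{"x":0,"y":0,"z":0,"turn":0}]' 0.0 15
```

```text
time_s: 3.28
tool_pos: [0.5848, -0.0485, 0.1454]
tool_rot: [180.0, 0.2, 174.6]
force: [0.3, -0.9, 0.8]
grip_width: 0.0599
grasp_force: 0.0
time_s: 3.78
tool_pos: [0.583, -0.0482, 0.1427]
tool_rot: [180.0, 0.0, 174.6]
force: [0.4, 0.7, -0.4]
grip_width: 0.0278
grasp_force: 0.0
```

```bash
python3 -m crank '[{"x":-0.015,"y":0,"z":0,"turn":0},{"x":-0.03,"y":0,"z":0,"turn":0},{"x":-0.04,"y":0,"z":0,"turn":0},{"x":-0.046,"y":0,"z":0,"turn":0},{"x":-0.046,"y":0,"z":0,"turn":0},{"x":-0.046,"y":0,"z":0,"turn":0}]'
```

```text
time_s: 4.53
tool_pos: [0.6292, -0.0541, 0.1426]
tool_rot: [-179.9, 0.1, 174.6]
force: [1.2, -6.5, -0.7]
grip_width: 0.0154
grasp_force: 15.0
```

```bash
python3 -m crank '[{"x":-0.008,"y":0,"z":0,"turn":0},{"x":-0.014,"y":0,"z":0,"turn":0},{"x":-0.014,"y":0,"z":0,"turn":0}]'; python3 - <<'E'
from h import *
c=cal('wrist');im=imaging.read_camera('wrist')
r,g,b=[im[:,:,i].astype(int) for i in range(3)]
m=((r>110)&(g<70)&(b<70)).astype(np.uint8)
k,l,st,cc=cv2.connectedComponentsWithStats(m)
for i in range(1,k):
    if st[i,4]>30:print(st[i].tolist(),cc[i],cast('w',*cc[i],.14,c))
im=imaging.read_camera('scene');cv2.imwrite('pics/s2.png',cv2.resize(im[150:300,200:360,::-1],None,fx=4,fy=4,interpolation=cv2.INTER_CUBIC))
E
```

```text
time_s: 4.9
tool_pos: [0.6377, -0.0547, 0.1422]
tool_rot: [-180.0, -0.7, 174.6]
force: [-14.5, -3.5, 9.5]
grip_width: 0.015
grasp_force: 15.0
[307, 227, 28, 44, 865] [319.3699422  250.40693642] [ 0.62985122 -0.05416144  0.14      ]
[627, 255, 13, 18, 67] [632.86567164 263.1641791 ] [0.65434084 0.11922428 0.14      ]
```

Force climbed to −14.5 N at the stop and the knob sits at x≈0.629, so the bolt is fully drawn (44 mm). I'll release it and rise.

Rows can't tilt the tool, but an out-of-reach pose is only approached "as far as the arm can". I'll test whether extending past the reach in +y leans the tool.

```bash
python3 -m crank '[{"x":0.012,"y":0,"z":0,"turn":0},{"x":0.012,"y":0,"z":0,"turn":0},{"x":0.012,"y":0,"z":0,"turn":0},{"x":0.012,"y":0,"z":-0.3,"turn":0},{"x":0.012,"y":0,"z":-0.3,"turn":0},{"x":0.012,"y":0,"z":-0.3,"turn":0},{"x":0.012,"y":0,"z":-0.3,"turn":0},{"x":0.012,"y":0,"z":-0.3,"turn":0},{"x":0.598,"y":0.697,"z":-0.3,"turn":0},{"x":0.598,"y":0.697,"z":-0.3,"turn":0},{"x":0.598,"y":0.697,"z":-0.3,"turn":0},{"x":0.598,"y":0.697,"z":-0.3,"turn":0}]' 0.06 15
```

```text
time_s: 6.5
tool_pos: [0.4872, 0.1551, 0.4428]
tool_rot: [179.9, 0.1, 174.7]
force: [0.3, 1.3, -0.6]
grip_width: 0.06
grasp_force: 0.0
```

```bash
python3 -m crank '[{"x":0.39,"y":0.49,"z":0,"turn":0},{"x":0.39,"y":0.49,"z":0,"turn":0},{"x":0.39,"y":0.49,"z":0,"turn":0},{"x":0.39,"y":0.49,"z":0,"turn":0},{"x":0.39,"y":0.49,"z":0,"turn":0},{"x":0.39,"y":0.49,"z":0,"turn":0},{"x":0.39,"y":0.49,"z":0,"turn":0},{"x":0.39,"y":0.49,"z":0,"turn":0},{"x":0.39,"y":0.49,"z":0,"turn":0},{"x":0.39,"y":0.49,"z":0,"turn":0}]'
```

```text
time_s: 7.75
tool_pos: [0.1451, 0.6781, 0.4427]
tool_rot: [179.9, -0.0, 174.7]
force: [0.9, 1.4, 0.5]
grip_width: 0.0603
grasp_force: 0.0
```

```bash
python3 -m crank '[{"x":0.19,"y":0.434,"z":0,"turn":0},{"x":0.19,"y":0.434,"z":0,"turn":0},{"x":0.19,"y":0.434,"z":0,"turn":0},{"x":0.19,"y":0.434,"z":0,"turn":0},{"x":0.19,"y":0.434,"z":0,"turn":0},{"x":0.19,"y":0.434,"z":0,"turn":0},{"x":0.19,"y":0.434,"z":0,"turn":0},{"x":0.19,"y":0.434,"z":0,"turn":0},{"x":0.19,"y":0.434,"z":0,"turn":0}]'; python3 -c "
from h import *
o=env.get_obs();print(np.round(o['qpos'],1),R.from_euler('xyz',o['tool_rot'],degrees=True).as_matrix().round(3))"
```

```text
time_s: 8.88
tool_pos: [0.0277, 0.8817, 0.3645]
tool_rot: [177.1, -0.0, 174.6]
force: [0.1, -0.4, -0.5]
grip_width: 0.06
grasp_force: 0.0
[-91.4  61.7  70.4   3.3 -68.6 114.2  -3.2] [[-0.996  0.094  0.005]
 [ 0.094  0.994  0.051]
 [ 0.     0.051 -0.999]]
```

```bash
python3 -m crank '[{"x":0,"y":0.2,"z":-0.2,"turn":0},{"x":0,"y":0.2,"z":-0.2,"turn":0},{"x":0,"y":0.2,"z":-0.2,"turn":0},{"x":0,"y":0.2,"z":-0.2,"turn":0},{"x":0,"y":0.2,"z":-0.2,"turn":0}]'; python3 -c "
from h import *
o=env.get_obs();print(np.round(o['qpos'],1),R.from_euler('xyz',o['tool_rot'],degrees=True).as_matrix().round(3))"
```

```text
time_s: 9.5
tool_pos: [0.0361, 0.8649, 0.4267]
tool_rot: [174.0, -0.3, 174.6]
force: [-0.0, 0.5, -0.9]
grip_width: 0.06
grasp_force: 0.0
[-90.9  57.6  69.8   3.3 -67.9 115.2  -2.7] [[-0.996  0.094  0.004]
 [ 0.094  0.99   0.105]
 [ 0.006  0.105 -0.994]]
```

```bash
python3 -m crank '[{"x":0,"y":0.1,"z":-0.4,"turn":0},{"x":0,"y":0.1,"z":-0.4,"turn":0},{"x":0,"y":0.1,"z":-0.4,"turn":0},{"x":0,"y":0.1,"z":-0.4,"turn":0},{"x":0,"y":0.1,"z":-0.4,"turn":0},{"x":0,"y":0.1,"z":-0.4,"turn":0}]'; python3 -c "
from h import *
o=env.get_obs();print(np.round(o['qpos'],1),R.from_euler('xyz',o['tool_rot'],degrees=True).as_matrix().round(3))"
```

```text
time_s: 10.25
tool_pos: [0.0375, 0.8119, 0.547]
tool_rot: [168.6, -0.6, 174.7]
force: [0.2, -0.1, 0.2]
grip_width: 0.0601
grasp_force: 0.0
[-90.2  47.9  23.9   3.3 -22.6 117.6  -3.8] [[-0.996  0.093  0.008]
 [ 0.093  0.976  0.198]
 [ 0.011  0.198 -0.98 ]]
```

```bash
python3 -m crank '[{"x":0,"y":-0.15,"z":0.1,"turn":0},{"x":0,"y":-0.15,"z":0.1,"turn":0},{"x":0,"y":-0.15,"z":0.1,"turn":0},{"x":0,"y":-0.15,"z":0.1,"turn":0},{"x":0,"y":-0.15,"z":0.1,"turn":0}]'; python3 -c "
from h import *
o=env.get_obs();print(np.round(o['qpos'],1),R.from_euler('xyz',o['tool_rot'],degrees=True).as_matrix().round(3))"
```

```text
time_s: 10.88
tool_pos: [0.0279, 0.681, 0.413]
tool_rot: [169.1, -0.8, 174.2]
force: [-0.4, 0.6, -0.1]
grip_width: 0.0599
grasp_force: 0.0
[-113.8   13.7   30.2   72.4   -7.5   84.8   -0.7] [[-0.995  0.101  0.006]
 [ 0.1    0.977  0.189]
 [ 0.014  0.189 -0.982]]
```

Tilt ratchets (11° toward +y, and it held after retreating), so more upward over-reach will give the full lean.

```bash
python3 -m crank '[{"x":0,"y":0.3,"z":-0.8,"turn":0},{"x":0,"y":0.3,"z":-0.8,"turn":0},{"x":0,"y":0.3,"z":-0.8,"turn":0},{"x":0,"y":0.3,"z":-0.8,"turn":0},{"x":0,"y":0.3,"z":-0.8,"turn":0},{"x":0,"y":0.3,"z":-0.8,"turn":0},{"x":0,"y":0.3,"z":-0.8,"turn":0},{"x":0,"y":0.3,"z":-0.8,"turn":0},{"x":0,"y":0.3,"z":-0.8,"turn":0},{"x":0,"y":0.3,"z":-0.8,"turn":0},{"x":0,"y":0.3,"z":-0.8,"turn":0}]'; python3 -c "
from h import *
o=env.get_obs();print(np.round(o['qpos'],1),R.from_euler('xyz',o['tool_rot'],degrees=True).as_matrix().round(3))"
```

```text
time_s: 12.25
tool_pos: [0.038, 0.7674, 0.6482]
tool_rot: [161.2, -1.1, 174.8]
force: [0.6, -1.1, 0.3]
grip_width: 0.0599
grasp_force: 0.0
[-90.3  40.6  23.    3.3 -21.5 117.6  -3.7] [[-0.996  0.091  0.011]
 [ 0.09   0.942  0.322]
 [ 0.019  0.322 -0.947]]
```

```bash
python3 -m crank '[{"x":0,"y":0.1,"z":-0.6,"turn":0},{"x":0,"y":0.1,"z":-0.6,"turn":0},{"x":0,"y":0.1,"z":-0.6,"turn":0},{"x":0,"y":0.1,"z":-0.6,"turn":0},{"x":0,"y":0.1,"z":-0.6,"turn":0},{"x":0,"y":0.1,"z":-0.6,"turn":0},{"x":0,"y":0.1,"z":-0.6,"turn":0},{"x":0,"y":0.1,"z":-0.6,"turn":0}]'; python3 -c "
from h import *
o=env.get_obs();print(np.round(o['qpos'],1),R.from_euler('xyz',o['tool_rot'],degrees=True).as_matrix().round(3))"
```

```text
time_s: 13.25
tool_pos: [0.0405, 0.7119, 0.74]
tool_rot: [154.2, -1.5, 175.0]
force: [-0.8, -0.0, -0.9]
grip_width: 0.0602
grasp_force: 0.0
[-90.2  33.4  22.9   3.3 -21.2 117.6  -3.4] [[-0.996  0.09   0.015]
 [ 0.088  0.896  0.436]
 [ 0.026  0.436 -0.9  ]]
```

```bash
python3 -m crank '[{"x":0,"y":0.1,"z":-0.7,"turn":0},{"x":0,"y":0.1,"z":-0.7,"turn":0},{"x":0,"y":0.1,"z":-0.7,"turn":0},{"x":0,"y":0.1,"z":-0.7,"turn":0},{"x":0,"y":0.1,"z":-0.7,"turn":0},{"x":0,"y":0.1,"z":-0.7,"turn":0},{"x":0,"y":0.1,"z":-0.7,"turn":0},{"x":0,"y":0.1,"z":-0.7,"turn":0},{"x":0,"y":0.1,"z":-0.7,"turn":0},{"x":0,"y":0.1,"z":-0.7,"turn":0},{"x":0,"y":0.1,"z":-0.7,"turn":0},{"x":0,"y":0.1,"z":-0.7,"turn":0}]'; python3 -c "
from h import *
o=env.get_obs();print(np.round(o['qpos'],1),R.from_euler('xyz',o['tool_rot'],degrees=True).as_matrix().round(3))"
```

```text
time_s: 14.75
tool_pos: [0.0446, 0.6407, 0.8297]
tool_rot: [146.6, -1.9, 175.2]
force: [-0.4, -0.1, -0.0]
grip_width: 0.06
grasp_force: 0.0
[-89.9  25.8  22.6   3.3 -20.7 117.6  -3. ] [[-0.996  0.088  0.019]
 [ 0.084  0.83   0.551]
 [ 0.033  0.55  -0.834]]
```

```bash
python3 -m crank '[{"x":0,"y":0.1,"z":-0.7,"turn":0},{"x":0,"y":0.1,"z":-0.7,"turn":0},{"x":0,"y":0.1,"z":-0.7,"turn":0},{"x":0,"y":0.1,"z":-0.7,"turn":0},{"x":0,"y":0.1,"z":-0.7,"turn":0},{"x":0,"y":0.1,"z":-0.7,"turn":0},{"x":0,"y":0.1,"z":-0.7,"turn":0},{"x":0,"y":0.1,"z":-0.7,"turn":0},{"x":0,"y":0.1,"z":-0.7,"turn":0},{"x":0,"y":0.1,"z":-0.7,"turn":0}]'; python3 -c "
from h import *
o=env.get_obs();print(np.round(o['qpos'],1),R.from_euler('xyz',o['tool_rot'],degrees=True).as_matrix().round(3))"
```

```text
time_s: 16.0
tool_pos: [0.0498, 0.5594, 0.908]
tool_rot: [139.1, -2.2, 175.4]
force: [-0.5, -0.6, 0.0]
grip_width: 0.0597
grasp_force: 0.0
[-89.2  18.3  21.6   3.3 -20.  117.6  -2.5] [[-0.996  0.085  0.024]
 [ 0.08   0.752  0.655]
 [ 0.038  0.654 -0.756]]
```

Tilt is now 40.9°, heading 87.9°. I'll turn so the jaws close across the bar and travel over toward the handle via (0.5, 0.15, 0.55).

```bash
cat >> h.py <<'E'
def shift(P):
    o=env.get_obs();M=R.from_euler('xyz',o['tool_rot'],degrees=True);d=np.array(P)-o['tool_pos']
    return M.inv().apply(d).round(4).tolist(),round(float(np.linalg.norm(d)),3)
def st():
    o=env.get_obs();M=R.from_euler('xyz',o['tool_rot'],degrees=True).as_matrix()
    z=M[:,2];print(np.round(o['tool_pos'],4),'q',np.round(o['qpos'],1),'tilt',np.degrees(np.arccos(-z[2])).round(1),'head',np.degrees(np.arctan2(z[1],z[0])).round(1),'y',M[:,1].round(3))
    return M
E
python3 -c "
from h import *
print(shift([.5,.15,.55]))"
```

```text
([-0.4948, -0.5035, 0.0132], 0.706)
```

```bash
python3 -m crank '[{"x":-0.495,"y":-0.504,"z":0.013,"turn":1.63},{"x":-0.495,"y":-0.504,"z":0.013,"turn":1.63},{"x":-0.495,"y":-0.504,"z":0.013,"turn":1.63},{"x":-0.495,"y":-0.504,"z":0.013,"turn":1.63},{"x":-0.495,"y":-0.504,"z":0.013,"turn":1.63},{"x":-0.495,"y":-0.504,"z":0.013,"turn":1.63},{"x":-0.495,"y":-0.504,"z":0.013,"turn":1.63},{"x":-0.495,"y":-0.504,"z":0.013,"turn":1.63},{"x":-0.495,"y":-0.504,"z":0.013,"turn":1.63},{"x":-0.495,"y":-0.504,"z":0.013,"turn":1.63},{"x":-0.495,"y":-0.504,"z":0.013,"turn":1.63},{"x":-0.495,"y":-0.504,"z":0.013,"turn":1.63}]'; python3 -c "
from h import *
st();print(shift([.48,-.25,.4]))"
```

```text
time_s: 17.5
tool_pos: [0.443, 0.2006, 0.5962]
tool_rot: [-174.2, -40.6, 78.9]
force: [0.7, 0.5, -0.4]
grip_width: 0.0599
grasp_force: 0.0
[0.443  0.2006 0.5962] q [-36.7 -10.   30.5  81.4 -35.8  98.3 -23.4] tilt 41.0 head 87.8 y [ 0.989 -0.126 -0.077]
([-0.458, 0.1086, -0.1461], 0.493)
```

```bash
python3 -m crank '[{"x":-0.458,"y":0.109,"z":-0.146,"turn":0},{"x":-0.458,"y":0.109,"z":-0.146,"turn":0},{"x":-0.458,"y":0.109,"z":-0.146,"turn":0},{"x":-0.458,"y":0.109,"z":-0.146,"turn":0},{"x":-0.458,"y":0.109,"z":-0.146,"turn":0},{"x":-0.458,"y":0.109,"z":-0.146,"turn":0},{"x":-0.458,"y":0.109,"z":-0.146,"turn":0},{"x":-0.458,"y":0.109,"z":-0.146,"turn":0},{"x":-0.458,"y":0.109,"z":-0.146,"turn":0},{"x":-0.458,"y":0.109,"z":-0.146,"turn":0}]'; python3 - <<'E'
from h import *
st();print(shift([.431,-.325,.25]))
c=cal('wrist');im=imaging.read_camera('wrist');cv2.imwrite('pics/w2.png',im[:,:,::-1])
for p in [(.431,-.309,.149),(.4615,-.067,.1)]:print(proj('w',p,c))
E
```

```text
time_s: 18.75
tool_pos: [0.4795, -0.2506, 0.3993]
tool_rot: [-174.0, -40.6, 78.6]
force: [0.2, -0.6, 0.3]
grip_width: 0.0602
grasp_force: 0.0
[ 0.4795 -0.2506  0.3993] q [ 20.5  21.6  31.8  74.  -40.3 117.3  35.2] tilt 41.0 head 87.8 y [ 0.988 -0.129 -0.08 ]
([-0.1598, -0.0264, 0.0627], 0.174)
[304.1196024 355.8531853]
[310.22869384 195.74342341]
```

View pics/w2.png

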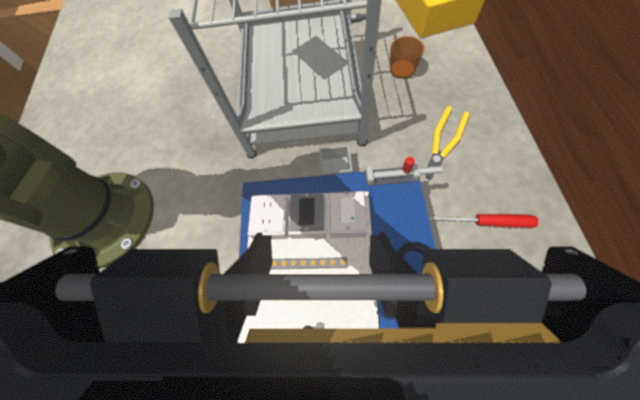

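The handle is visible between the fingers (front post near px (315,325)), matching the predicted position. The bolt knob is drawn back at (409,163). I'll move to the pre-grasp 80 mm back along the tool axis.

```bash
python3 -c "
from h import *
print(shift([.429,-.361,.209]))"
```

```text
([-0.2156, -0.0214, 0.0698], 0.228)
```

```bash
python3 -m crank '[{"x":-0.216,"y":-0.021,"z":0.07,"turn":0},{"x":-0.216,"y":-0.021,"z":0.07,"turn":0},{"x":-0.216,"y":-0.021,"z":0.07,"turn":0},{"x":-0.216,"y":-0.021,"z":0.07,"turn":0},{"x":-0.216,"y":-0.021,"z":0.07,"turn":0},{"x":-0.216,"y":-0.021,"z":0.07,"turn":0}]' 0.05; python3 - <<'E'
from h import *
st();print(shift([.431,-.309,.149]))
E
```

```text
time_s: 19.55
tool_pos: [0.4318, -0.3593, 0.2115]
tool_rot: [-174.4, -40.6, 79.4]
force: [0.4, 0.0, 0.4]
grip_width: 0.05
grasp_force: 0.0
[ 0.4318 -0.3593  0.2115] q [ 29.9  34.3  32.8  79.8 -37.6 107.9  55.7] tilt 40.9 head 87.9 y [ 0.99  -0.121 -0.074]
([-0.0032, -0.0023, 0.0802], 0.08)
```

```bash
python3 -m crank '[{"x":-0.003,"y":-0.002,"z":0.04,"turn":0},{"x":-0.003,"y":-0.002,"z":0.08,"turn":0},{"x":-0.003,"y":-0.002,"z":0.08,"turn":0},{"x":-0.003,"y":-0.002,"z":0.08,"turn":0}]' 0.05 30; python3 -m crank '[{"x":0,"y":0,"z":0,"turn":0},{"x":0,"y":0,"z":0,"turn":0},{"x":0,"y":0,"z":0,"turn":0},{"x":0,"y":0,"z":0,"turn":0},{"x":0,"y":0,"z":0,"turn":0},{"x":0,"y":0,"z":0,"turn":0}]' 0.0 30; python3 - <<'E'
from h import *
o=env.get_obs();print(o['force'],o['wrist_torque']);st()
c=cal('wrist')
im=imaging.read_camera('scene');cv2.imwrite('pics/s3.png',im[60:360,80:480,::-1].repeat(2,0).repeat(2,1))
E
```

```text
time_s: 20.05
tool_pos: [0.4309, -0.3107, 0.1496]
tool_rot: [-174.5, -40.5, 79.3]
force: [0.1, -0.8, 0.3]
grip_width: 0.0498
grasp_force: 0.0
time_s: 20.8
tool_pos: [0.4295, -0.3104, 0.1472]
tool_rot: [-174.2, -40.6, 79.1]
force: [-0.5, -0.6, -0.7]
grip_width: 0.0107
grasp_force: 30.0
[-0.50083338 -0.57408674 -0.72174002] [-0.89793187  0.17953503 -0.00295628]
[ 0.4295 -0.3104  0.1472] q [ 26.4  32.9  31.9  89.6 -37.8  99.5  57.1] tilt 40.9 head 87.9 y [ 0.989 -0.124 -0.077]
```

View pics/s3.png

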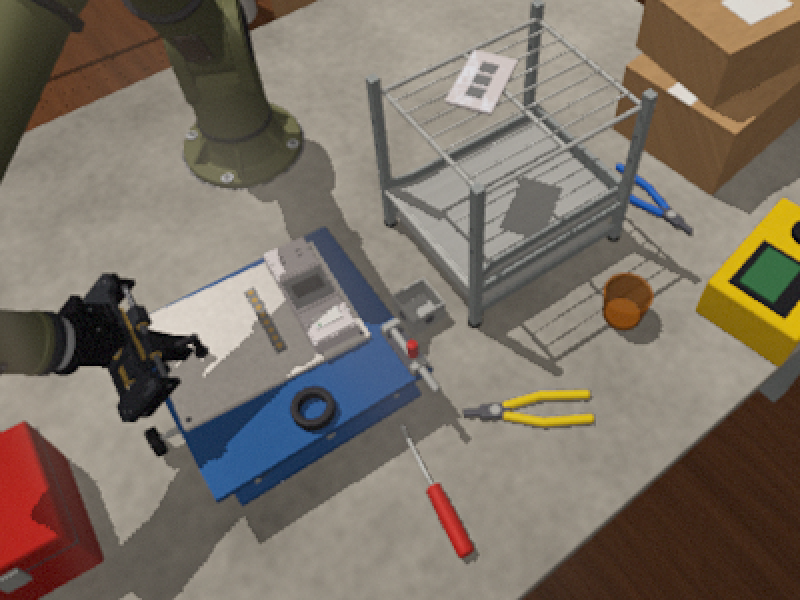

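The handle is gripped (30 N), the board is flat and the bolt is drawn. I'll square the board to the rack (about 4° ccw) in place first.

```bash
python3 -m crank '[{"x":0,"y":0,"z":0,"turn":-0.03},{"x":0,"y":0,"z":0,"turn":-0.06},{"x":0,"y":0,"z":0,"turn":-0.09},{"x":0,"y":0,"z":0,"turn":-0.09},{"x":0,"y":0,"z":0,"turn":-0.09}]' 0.0 45; python3 - <<'E'
from h import *
o=env.get_obs();print(o['force'],o['wrist_torque']);M=st()
p=o['tool_pos']
for d in(.13,.23,.34):
    q=p+np.array([0.0325,0.465,0])/.466*d; print(d,shift(q))
im=imaging.read_camera('top');cv2.imwrite('pics/t2.png',cv2.resize(im[175:295,200:460,::-1],None,fx=3,fy=3,interpolation=cv2.INTER_CUBIC))
E
```

```text
time_s: 21.48
tool_pos: [0.4303, -0.3104, 0.1472]
tool_rot: [-178.7, -40.9, 85.9]
force: [4.3, -0.2, -0.7]
grip_width: 0.0105
grasp_force: 46.1
[ 4.30115457 -0.18310619 -0.71182907] [-1.38138857 -0.41443296 -1.2663115 ]
[ 0.4303 -0.3104  0.1472] q [ 27.1  32.7  30.9  89.5 -37.5  99.2  61.9] tilt 40.9 head 87.8 y [ 0.998 -0.057 -0.017]
0.13 ([0.0983, 0.0016, 0.0851], 0.13)
0.23 ([0.1739, 0.0029, 0.1506], 0.23)
0.34 ([0.2571, 0.0043, 0.2226], 0.34)
```

View pics/t2.png

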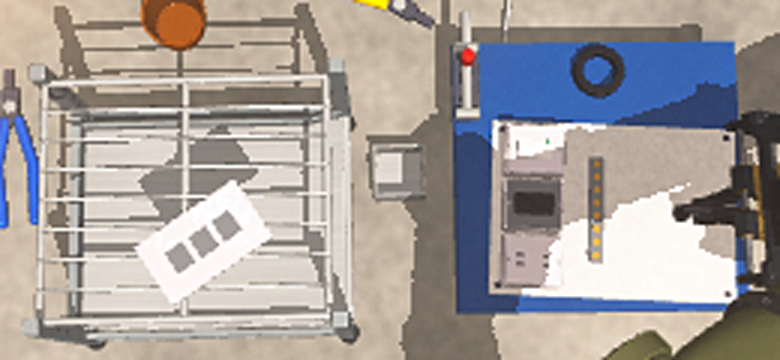

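```bash
python3 - <<'E'
from h import *
c=cal('top');T=lambda u,v,z:cast('top',200+u/3-.33,175+v/3-.33,z,c)[:2].round(4)
a,b=T(493,122,.109),T(491,293,.109);print(a,b,np.degrees(np.arctan2(*(a-b)[::-1])))
print('tailR',T(734,130,.109),'tailL',T(737,301,.109));print('bracket',T(468,117,.115))
im=cv2.imread('pics/t2.png');print(im[100:135:2,480:500:4].mean(2).round(0).tolist() if 0 else '')
E
```

```text
[ 0.5574 -0.0779] [ 0.3611 -0.0571] -6.04850666100062
tailR [ 0.5258 -0.3557] tailL [ 0.3303 -0.3338]
bracket [ 0.5645 -0.0491]
```

Board yaw is about −6°, with 5 mm clearance at the bolt bracket. I'll slide 60 mm with a little more ccw turn.

```bash
python3 -m crank '[{"x":0.0076,"y":-0.001,"z":0.0065,"turn":-0.02},{"x":0.0151,"y":-0.001,"z":0.0131,"turn":-0.04},{"x":0.0227,"y":-0.001,"z":0.0196,"turn":-0.04},{"x":0.0302,"y":-0.001,"z":0.0262,"turn":-0.04},{"x":0.0378,"y":-0.001,"z":0.0327,"turn":-0.04},{"x":0.0454,"y":-0.001,"z":0.0393,"turn":-0.04},{"x":0.0454,"y":-0.001,"z":0.0393,"turn":-0.04}]'; python3 - <<'E'
from h import *
o=env.get_obs();print(o['force'],o['wrist_torque']);M=st()
c=cal('wrist');im=imaging.read_camera('wrist');cv2.imwrite('pics/w3.png',im[:,:,::-1])
cv2.imwrite('pics/t3.png',cv2.resize(imaging.read_camera('top')[175:295,200:460,::-1],None,fx=3,fy=3,interpolation=cv2.INTER_CUBIC))
E
python3 - <<'E'
import cv2,numpy as np
t=cv2.imread('pics/t3.png');w=cv2.resize(cv2.imread('pics/w3.png')[:250],(640,250))
o=np.zeros((600,780,3),np.uint8);o[:250,:640]=w;o[250:600]=t[5:355];cv2.imwrite('pics/c3.png',o)
E
```

```text
time_s: 22.4
tool_pos: [0.4321, -0.248, 0.1476]
tool_rot: [179.4, -41.1, 89.0]
force: [0.4, 1.8, -2.3]
grip_width: 0.0101
grasp_force: 44.9
[ 0.35535628  1.76724197 -2.30758035] [-0.93278799  0.27076259 -0.04626919]
[ 0.4321 -0.248   0.1476] q [ 22.6  27.3  29.7  96.7 -37.3  95.3  61.1] tilt 41.1 head 88.1 y [ 1.    -0.024  0.008]
```

View pics/c3.png

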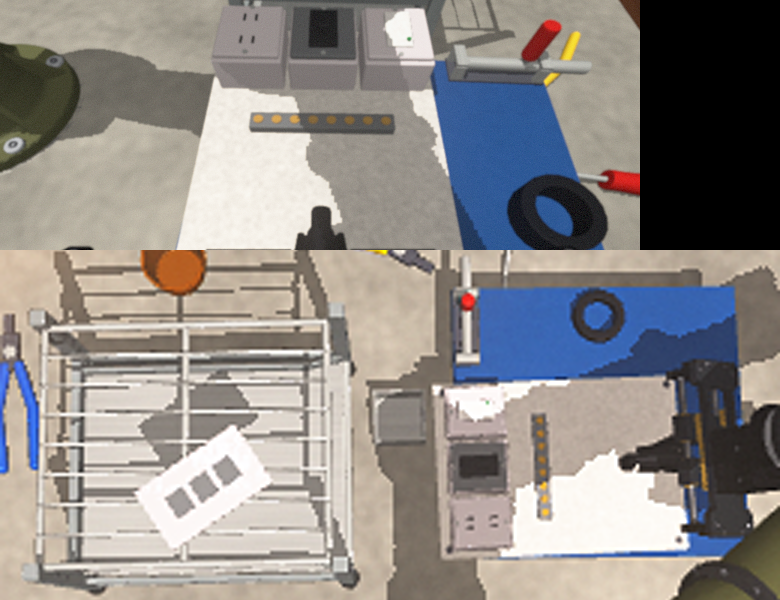

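The board's nose corners are at crop px (433,387) and (443,558). It is past the bolt bracket, overhanging slightly and flat.

```bash
python3 - <<'E'
from h import *
c=cal('top');T=lambda u,v,z:cast('top',200+u/3-.33,175+v/3-.33,z,c)[:2].round(4)
a,b=T(433,142,.109),T(443,313,.109);print(a,b,(a+b)/2,np.degrees(np.arctan2(*(a-b)[::-1])))
print('tailL',T(689,304,.109))
p=env.get_obs()['tool_pos'];H=np.array([.462,.155,.147])
print((a+b)/2-p[:2])
for y in(-.1,-.02,.04,.1,.155):
    f=(y-p[1])/(H[1]-p[1]);print(y,shift([p[0]+f*(H[0]-p[0]),y,.147]))
E
```

```text
[ 0.5394 -0.0064] [ 0.3431 -0.0008] [ 0.44125 -0.0036 ] -1.6340772621133635
tailL [ 0.3312 -0.2793]
[0.00924266 0.24463205]
-0.1 ([0.1115, 0.0074, 0.098], 0.149)
-0.02 ([0.1718, 0.0114, 0.1507], 0.229)
0.04 ([0.2171, 0.0144, 0.1903], 0.289)
0.1 ([0.2623, 0.0174, 0.2299], 0.349)
0.155 ([0.3038, 0.0202, 0.2661], 0.404)
```

```bash
python3 -m crank '[{"x":0.0118,"y":0.002,"z":0.0104,"turn":0.005},{"x":0.0236,"y":0.004,"z":0.0207,"turn":0.01},{"x":0.0354,"y":0.006,"z":0.0311,"turn":0.015},{"x":0.0472,"y":0.0085,"z":0.0415,"turn":0.02},{"x":0.059,"y":0.011,"z":0.0519,"turn":0.02},{"x":0.0708,"y":0.013,"z":0.0622,"turn":0.02},{"x":0.081,"y":0.0135,"z":0.0712,"turn":0.02},{"x":0.0912,"y":0.014,"z":0.0801,"turn":0.02},{"x":0.1014,"y":0.014,"z":0.089,"turn":0.02},{"x":0.1115,"y":0.014,"z":0.098,"turn":0.02},{"x":0.1115,"y":0.014,"z":0.098,"turn":0.02}]'; python3 - <<'E'
from h import *
o=env.get_obs();print(o['force'],o['wrist_torque']);st()
im=imaging.read_camera('top')[175:295,200:460,::-1];im2=imaging.read_camera('scene')[130:260,180:360,::-1]
o=np.zeros((600,780,3),np.uint8);a=cv2.resize(im,(650,300));b=cv2.resize(im2,(415,300));o[:300,:650]=a;o[300:,:415]=b
w=imaging.read_camera('wrist')[:,:,::-1];o[300:500,420:740]=cv2.resize(w,(320,200));cv2.imwrite('pics/c4.png',o)
E
```

```text
time_s: 23.88
tool_pos: [0.4506, -0.1021, 0.1477]
tool_rot: [-179.8, -41.0, 87.5]
force: [1.5, -1.4, 3.3]
grip_width: 0.0105
grasp_force: 45.0
[ 1.52561186 -1.357543    3.33116045] [-0.53724493  0.06715763 -0.08907599]
[ 0.4506 -0.1021  0.1477] q [ 11.2  16.7  26.2 109.2 -39.5  85.5  49.6] tilt 41.0 head 87.8 y [ 0.999 -0.042 -0.002]
```

View pics/c4.png

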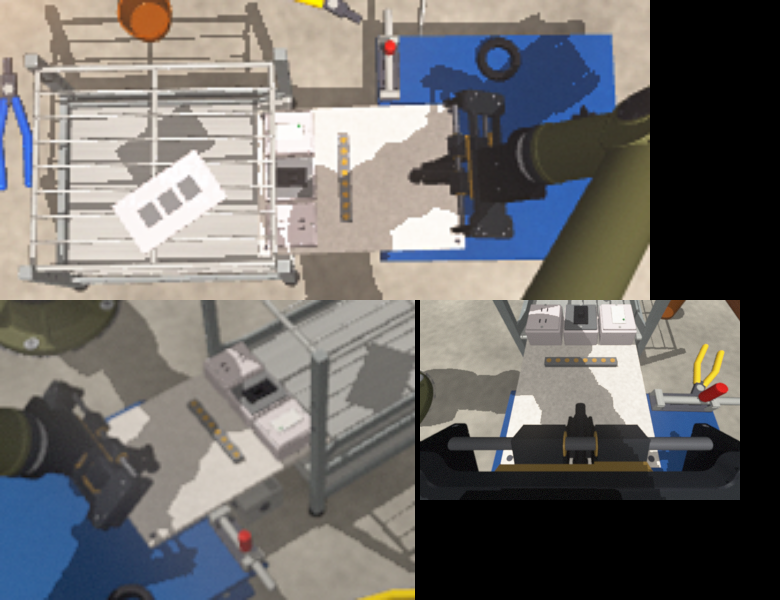

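The board is bridging level, its nose about 50 mm over the shelf and between the guides. Continuing inward, easing down 2 mm as the tail leaves the deck.

```bash
python3 - <<'E'
from h import *
for q in([.454,-.05,.1473],[.457,.01,.1465],[.459,.06,.1455],[.461,.11,.1452],[.462,.14,.1452]):print(q,shift(q))
E
```

```text
[0.454, -0.05, 0.1473] ([0.0392, 0.0012, 0.0346], 0.052)
[0.457, 0.01, 0.1465] ([0.084, 0.0017, 0.0746], 0.112)
[0.459, 0.06, 0.1455] ([0.1211, 0.0016, 0.1082], 0.162)
[0.461, 0.11, 0.1452] ([0.1586, 0.0015, 0.1413], 0.212)
[0.462, 0.14, 0.1452] ([0.1812, 0.0013, 0.161], 0.242)
```

```bash
python3 -m crank '[{"x":0.0131,"y":0.0004,"z":0.0115,"turn":0},{"x":0.0261,"y":0.0008,"z":0.0231,"turn":0},{"x":0.0392,"y":0.0012,"z":0.0346,"turn":0},{"x":0.0541,"y":0.0014,"z":0.0479,"turn":0},{"x":0.0691,"y":0.0016,"z":0.0613,"turn":0},{"x":0.084,"y":0.0017,"z":0.0746,"turn":0},{"x":0.0964,"y":0.0017,"z":0.0858,"turn":0},{"x":0.1087,"y":0.0016,"z":0.097,"turn":0},{"x":0.1211,"y":0.0016,"z":0.1082,"turn":0},{"x":0.1211,"y":0.0016,"z":0.1082,"turn":0}]'; python3 - <<'E'
from h import *
o=env.get_obs();print(o['force'],o['wrist_torque']);st()
for q in([.461,.11,.1452],[.462,.14,.1452],[.4625,.16,.1452]):print(q,shift(q))
E
```

```text
time_s: 25.28
tool_pos: [0.4592, 0.0603, 0.1449]
tool_rot: [-179.8, -41.0, 87.4]
force: [3.1, -0.3, 3.0]
grip_width: 0.0104
grasp_force: 44.9
[ 3.05427939 -0.33408171  2.96191647] [-0.28633341 -0.21791251 -0.35758165]
[0.4592 0.0603 0.1449] q [ -0.3   8.1  18.9 118.7 -43.8  73.6  36.8] tilt 41.0 head 87.8 y [ 0.999 -0.042 -0.003]
[0.461, 0.11, 0.1452] ([0.0377, -0.0003, 0.0324], 0.05)
[0.462, 0.14, 0.1452] ([0.0604, -0.0005, 0.0521], 0.08)
[0.4625, 0.16, 0.1452] ([0.0755, -0.0009, 0.0653], 0.1)
```

```bash
python3 -m crank '[{"x":0.0126,"y":0,"z":0.0108,"turn":0},{"x":0.0251,"y":0,"z":0.0216,"turn":0},{"x":0.0377,"y":0,"z":0.0324,"turn":0},{"x":0.0491,"y":0,"z":0.0422,"turn":0},{"x":0.0604,"y":0,"z":0.0521,"turn":0},{"x":0.0604,"y":0,"z":0.0521,"turn":0}]'; python3 - <<'E'
from h import *
o=env.get_obs();print(o['force'],o['wrist_torque']);st()
E
```

```text
time_s: 26.02
tool_pos: [0.4626, 0.1395, 0.1449]
tool_rot: [-179.8, -41.0, 87.4]
force: [3.1, -0.8, 3.6]
grip_width: 0.0102
grasp_force: 44.9
[ 3.14910622 -0.84808631  3.56922153] [-0.40476271 -0.22660138 -0.44830629]
[0.4626 0.1395 0.1449] q [ -5.9   5.9  14.4 120.9 -46.6  67.5  30.2] tilt 41.0 head 87.8 y [ 0.999 -0.043 -0.003]
```

```bash
python3 -m crank '[{"x":0.0038,"y":0,"z":0.0033,"turn":0},{"x":0.0076,"y":0,"z":0.0066,"turn":0},{"x":0.0076,"y":0,"z":0.0066,"turn":0}]'; python3 - <<'E'
from h import *
o=env.get_obs();print(o['force'],o['wrist_torque']);st()
E
```

```text
time_s: 26.4
tool_pos: [0.4634, 0.1474, 0.1449]
tool_rot: [-179.8, -40.9, 87.3]
force: [0.9, -8.1, 7.7]
grip_width: 0.0105
grasp_force: 44.9
[ 0.94334812 -8.08820787  7.65531367] [-0.98697784  0.07481758 -0.10265888]
[0.4634 0.1474 0.1449] q [ -6.5   5.7  14.  121.1 -46.8  66.7  29.4] tilt 40.9 head 87.6 y [ 0.999 -0.045 -0.003]
```

```bash
python3 -m crank '[{"x":0.003,"y":0,"z":0.0026,"turn":0},{"x":0.0045,"y":0,"z":0.004,"turn":0},{"x":0.0045,"y":0,"z":0.004,"turn":0},{"x":0.0045,"y":0,"z":0.004,"turn":0}]'; python3 - <<'E'
from h import *
o=env.get_obs();print(o['force'],o['wrist_torque']);st()
im=imaging.read_camera('top');cv2.imwrite('pics/t5.png',im[:,:,::-1])
im=imaging.read_camera('scene');cv2.imwrite('pics/s5.png',im[:,:,::-1])
cv2.imwrite('pics/w5.png',imaging.read_camera('wrist')[:,:,::-1])
E
```

```text
time_s: 26.9
tool_pos: [0.4639, 0.1529, 0.1449]
tool_rot: [-179.8, -40.9, 87.3]
force: [-0.4, -9.9, 9.2]
grip_width: 0.0103
grasp_force: 44.9
[-0.42468679 -9.91355939  9.24363164] [-1.07909979  0.23795166 -0.01178946]
[0.4639 0.1529 0.1449] q [ -6.9   5.6  13.6 121.1 -47.   66.2  28.9] tilt 40.9 head 87.6 y [ 0.999 -0.046 -0.003]
```

```bash
python3 - <<'E'
from h import *
for f in('w3','w5'):
    im=cv2.imread(f'pics/{f}.png').astype(int);b,g,r=im[:,:,0],im[:,:,1],im[:,:,2]
    m=((r>150)&(g>90)&(g<190)&(b<80)).astype(np.uint8);m[240:]=0
    k,l,s,c=cv2.connectedComponentsWithStats(m)
    print(f,[c[i].round(1).tolist()+[int(s[i,4])] for i in range(1,k) if s[i,4]>6])
E
```

```text
w3 [[566.0, 46.1, 74], [553.1, 77.8, 40]]
w5 [[607.0, 23.5, 568], [624.4, 15.0, 66], [311.3, 118.4, 13], [294.8, 118.7, 20], [615.9, 143.3, 7]]
```

```bash
python3 - <<'E'
from h import *
a=cv2.imread('pics/w3.png');b=cv2.imread('pics/w5.png')
for n,(r0,r1,c0,c1) in {'strip':(105,140,240,405),'tip':(200,245,295,350)}.items():
    res=cv2.matchTemplate(b,a[r0:r1,c0:c1],cv2.TM_CCOEFF_NORMED)
    res2=res[:, :];_,v,_,p=cv2.minMaxLoc(res2);print(n,v,p,(c0,r0))
hsv=cv2.cvtColor(b,cv2.COLOR_BGR2HSV);m=cv2.inRange(hsv,(8,90,60),(28,255,255));m[250:]=0
k,l,s,c=cv2.connectedComponentsWithStats(m);print([c[i].round(0).tolist() for i in range(1,k) if 8<s[i,4]<300])
hsv=cv2.cvtColor(a,cv2.COLOR_BGR2HSV);m=cv2.inRange(hsv,(8,90,60),(28,255,255));m[250:]=0
k,l,s,c=cv2.connectedComponentsWithStats(m);print([c[i].round(0).tolist() for i in range(1,k) if 8<s[i,4]<300])
# ray-cast strip centre in world for w5 with current wrist cal
c5=cal('wrist');
E
```

```text
strip 0.9091456532478333 (241, 104) (240, 105)
tip 0.9429269433021545 (295, 200) (295, 200)
[[258.0, 118.0], [276.0, 118.0], [295.0, 118.0], [313.0, 118.0], [331.0, 118.0], [350.0, 119.0], [368.0, 119.0], [386.0, 119.0]]
[[633.0, 9.0], [550.0, 78.0], [258.0, 118.0], [276.0, 118.0], [294.0, 119.0], [313.0, 119.0], [331.0, 119.0], [349.0, 120.0], [367.0, 120.0], [386.0, 120.0]]
```

No slip (board features moved <1 px in the wrist view), so the board travelled with the tool; the 8–10 N looks like drag. I'll creep on until the force rises.

```bash
python3 -m crank '[{"x":0.003,"y":0,"z":0.002,"turn":0},{"x":0.0045,"y":0,"z":0.0034,"turn":0},{"x":0.0045,"y":0,"z":0.0034,"turn":0},{"x":0.0045,"y":0,"z":0.0034,"turn":0}]'; python3 - <<'E'
from h import *
o=env.get_obs();print(o['force'],o['wrist_torque']);st()
E
```

```text
time_s: 27.55
tool_pos: [0.4639, 0.1582, 0.1449]
tool_rot: [-179.8, -40.8, 87.2]
force: [-0.5, -10.5, 7.5]
grip_width: 0.0101
grasp_force: 44.9
[ -0.54190578 -10.45808595   7.50745106] [-1.28811783  0.30521988  0.04194126]
[0.4639 0.1582 0.1449] q [ -7.3   5.5  13.3 121.2 -47.2  65.8  28.4] tilt 40.8 head 87.6 y [ 0.999 -0.046 -0.003]
```

```bash
cat > slip.py <<'E'
from h import *
b=imaging.read_camera('wrist');hsv=cv2.cvtColor(b,cv2.COLOR_RGB2HSV);m=cv2.inRange(hsv,(8,90,60),(28,255,255));m[220:]=0;m[:,:230]=0;m[:,400:]=0
k,l,s,c=cv2.connectedComponentsWithStats(m);q=[c[i] for i in range(1,k) if 8<s[i,4]<300];print(np.round(q,1).tolist())
cw=cal('wrist');print([cast('w',*p,.113,cw).round(4).tolist() for p in (q[0],q[-1])])
E
python3 slip.py
```

```text
[[258.4, 117.6], [276.8, 118.0], [294.8, 118.0], [313.0, 118.4], [331.4, 118.4], [350.0, 118.6], [368.1, 118.7], [386.5, 118.9]]
[[0.4185, 0.2881, 0.113], [0.5242, 0.2817, 0.113]]
```

```bash
python3 -m crank '[{"x":0.003,"y":0,"z":0.0024,"turn":0},{"x":0.0045,"y":0,"z":0.0037,"turn":0},{"x":0.0045,"y":0,"z":0.0037,"turn":0}]'; python3 slip.py; python3 - <<'E'
from h import *
o=env.get_obs();print(o['force'],o['wrist_torque']);st()
E
```

```text
time_s: 27.98
tool_pos: [0.4647, 0.1587, 0.1449]
tool_rot: [-179.9, -40.5, 87.1]
force: [-7.2, -30.2, 17.8]
grip_width: 0.0103
grasp_force: 44.9
[[257.1, 117.5], [275.4, 117.6], [293.7, 117.7], [311.9, 117.8], [330.4, 117.8], [348.8, 118.0], [367.2, 118.0], [385.6, 118.1]]
[[0.4189, 0.2882, 0.113], [0.5247, 0.282, 0.113]]
[ -7.76608493 -28.49413593  17.85726097] [-2.91870352  1.33914914  1.00250506]
[0.4647 0.1587 0.1449] q [ -7.5   5.3  13.3 121.2 -47.   65.5  27.9] tilt 40.5 head 87.3 y [ 0.999 -0.049 -0.002]
```

Hard stop: −30 N with no further motion, so the board is home. I'll relax the push, open, then withdraw along the tool axis.

```bash
python3 -m crank '[{"x":-0.0025,"y":0,"z":-0.0025,"turn":0},{"x":-0.0035,"y":0,"z":-0.0032,"turn":0},{"x":-0.0035,"y":0,"z":-0.0032,"turn":0},{"x":-0.0035,"y":0,"z":-0.0032,"turn":0}]'; python3 -m crank '[{"x":0,"y":0,"z":0,"turn":0},{"x":0,"y":0,"z":0,"turn":0},{"x":0,"y":0,"z":0,"turn":0},{"x":0,"y":0,"z":0,"turn":0},{"x":0,"y":0,"z":0,"turn":0}]' 0.045; python3 slip.py; python3 -c "
from h import *
print(env.get_obs()['force']);st()"
```

```text
time_s: 28.52
tool_pos: [0.4647, 0.1585, 0.1449]
tool_rot: [-179.9, -40.8, 87.2]
force: [0.6, -11.7, 7.1]
grip_width: 0.0103
grasp_force: 44.9
time_s: 29.15
tool_pos: [0.4623, 0.1627, 0.1447]
tool_rot: [-179.6, -40.9, 87.4]
force: [-0.3, 0.4, 0.9]
grip_width: 0.0437
grasp_force: 0.0
[[261.3, 121.7], [279.8, 122.1], [298.2, 122.2], [316.5, 122.4], [335.1, 122.5], [353.5, 122.7], [372.1, 122.7], [390.4, 122.9]]
[[0.4189, 0.2882, 0.113], [0.5248, 0.2821, 0.113]]
[-0.24767877 -0.8617436  -0.47161568]
[0.4624 0.1626 0.1448] q [ -7.5   5.5  13.  121.3 -47.3  65.8  28.2] tilt 40.9 head 88.0 y [ 0.999 -0.041 -0.005]
```

```bash
python3 -m crank '[{"x":0,"y":0,"z":-0.03,"turn":0},{"x":0,"y":0,"z":-0.08,"turn":0},{"x":0,"y":0,"z":-0.13,"turn":0},{"x":0,"y":0,"z":-0.18,"turn":0},{"x":0,"y":0,"z":-0.2,"turn":0},{"x":0,"y":0,"z":-0.2,"turn":0},{"x":0,"y":0,"z":-0.2,"turn":0}]'; python3 slip.py; python3 - <<'E'
from h import *
print(env.get_obs()['force']);st()
for n in('scene','top'):
    b=imaging.read_camera(n)
    r,g,bb=[b[:,:,i].astype(int) for i in range(3)]
    m=((r>110)&(g<70)&(bb<70)).astype(np.uint8)
    w=(slice(195,215),slice(345,365)) if n=='top' else (slice(205,240),slice(265,300))
    q=np.argwhere(m[w])+[w[0].start,w[1].start];c=q.mean(0)[::-1];print(n,c,cast(n,*c,.134))
# tail edge from wrist: corners of the white board
b=imaging.read_camera('wrist');cv2.imwrite('pics/w6.png',b[:,:,::-1])
cw=cal('wrist');N=np.array([.4786,.403,.107]);y=np.array([.058,.998,0]);x=np.array([.998,-.058,0])
for s in(-.1,.1):
    p=N-.28*y+s*x;u=proj('w',p,cw);print('pred tail corner',p.round(3),u.round(1))
g=cv2.cvtColor(b,cv2.COLOR_RGB2GRAY)
for c in(200,250,290,350,400,440):print(c,g[150:250:4,c].tolist())
E
```

```text
time_s: 30.08
tool_pos: [0.4573, 0.0324, 0.295]
tool_rot: [-179.5, -41.0, 87.4]
force: [-0.6, 1.2, -0.5]
grip_width: 0.0448
grasp_force: 0.0
[[314.9, 39.6], [288.0, 116.8], [308.6, 117.1], [298.5, 117.0], [328.9, 117.4], [339.1, 117.4], [349.5, 117.5], [359.6, 117.5]]
[[0.4637, 0.4517, 0.113], [0.5241, 0.2824, 0.113]]
[-0.20385843  0.0042661   0.33971472]
[0.4572 0.0326 0.2948] q [ -0.   -0.4  20.6 108.4 -38.3  88.1  25. ] tilt 41.0 head 88.2 y [ 0.999 -0.04  -0.007]
scene [285.82142857 232.96428571] [ 0.62622559 -0.05058941  0.134     ]
top [355.5 195. ] [ 0.62663205 -0.05314384  0.134     ]
pred tail corner [0.363 0.129 0.107] [243.8 221.2]
pred tail corner [0.562 0.118 0.107] [401.3 223.4]
200 [170, 171, 183, 179, 169, 175, 176, 167, 170, 169, 171, 170, 173, 168, 125, 73, 71, 68, 80, 96, 94, 101, 149, 147, 156]
250 [114, 114, 115, 124, 138, 161, 186, 210, 234, 241, 238, 243, 242, 240, 240, 240, 190, 241, 141, 110, 111, 113, 154, 199, 158]
290 [237, 236, 240, 241, 237, 234, 235, 242, 237, 244, 239, 241, 240, 238, 242, 162, 161, 153, 141, 171, 187, 190, 192, 184, 172]
350 [150, 151, 209, 233, 234, 236, 238, 234, 228, 239, 238, 236, 238, 241, 149, 234, 241, 235, 227, 180, 183, 183, 188, 189, 189]
400 [94, 103, 109, 124, 140, 161, 169, 175, 172, 173, 174, 150, 157, 170, 145, 181, 222, 231, 237, 172, 184, 186, 179, 194, 202]
440 [102, 165, 162, 158, 157, 156, 157, 162, 156, 158, 150, 148, 134, 127, 147, 147, 103, 95, 95, 96, 96, 97, 95, 96, 103]
```

The tail edge is at the predicted pixel row (~222) and the board didn't move on release. Next I'll check the bolt travel more accurately, triangulating the red knob from the saved wrist views.

```bash
python3 - <<'E'
from h import *
K,p,r=cal('wrist');o=env.get_obs();M=R.from_euler('xyz',o['tool_rot'],degrees=True)
tp=M.inv().apply(p-o['tool_pos']);tr=M.inv()*r
V={'w1':([.583,-.0485,.2205],[180,0,174.6]),'w2':([.4795,-.2506,.3993],[-174,-40.6,78.6]),'w3':([.4321,-.248,.1476],[179.4,-41.1,89.0])}
for n,(t,e) in V.items():
    im=cv2.imread(f'pics/{n}.png').astype(int);b,g,rr=im[:,:,0],im[:,:,1],im[:,:,2]
    m=((rr>110)&(g<80)&(b<80)).astype(np.uint8);k,l,s,c=cv2.connectedComponentsWithStats(m)
    m2=R.from_euler('xyz',e,degrees=True);cam=(K,m2.apply(tp)+t,m2*tr)
    for i in range(1,k):
        if s[i,4]>60:
            x,y,w,h,a=s[i];print(n,s[i].tolist(),'centre@.134',cast('',x+w/2-.5,y+h/2-.5,.134,cam).round(4),'top edge@.15',cast('',x+w/2-.5,y,.15,cam).round(4))
E
```

```text
w1 [308, 208, 19, 27, 405] centre@.134 [ 0.5905 -0.0519  0.134 ] top edge@.15 [ 0.5736 -0.0501  0.15  ]
w1 [268, 311, 16, 18, 227] centre@.134 [ 0.6857 -0.1007  0.134 ] top edge@.15 [ 0.6642 -0.0952  0.15  ]
w2 [391, 49, 30, 27, 154] centre@.134 [0.6832 0.1722 0.134 ] top edge@.15 [0.6843 0.1885 0.15  ]
w2 [403, 158, 11, 15, 116] centre@.134 [ 0.6302 -0.0549  0.134 ] top edge@.15 [ 0.6281 -0.051   0.15  ]
w2 [476, 214, 62, 14, 695] centre@.134 [ 0.7467 -0.1718  0.134 ] top edge@.15 [ 0.7407 -0.1666  0.15  ]
w3 [522, 20, 39, 41, 765] centre@.134 [ 0.6307 -0.0535  0.134 ] top edge@.15 [ 0.6204 -0.0504  0.15  ]
w3 [600, 170, 40, 24, 663] centre@.134 [ 0.6376 -0.1935  0.134 ] top edge@.15 [ 0.6222 -0.1934  0.15  ]
```

Knob at x≈0.630 after release, the same as at the hard stop, so the bolt is still fully drawn. The board nose is at about (0.479, 0.403), against a rack mid-line of about 0.4775. I'll hand the job in.

```bash
python3 -c "
from cell import env
print(env.sign_off())"
```

```text
the job is handed in; nothing more can be done
None
```

I handed the job in at about 30 s: the bolt is drawn back against its stop, and the board is home against the back stop, flat, about square and let go; the hand-in returned no verdict.

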